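# Change the ENT station from nose to ear examination

### The job

Get the station ready for an ear examination: push the orange nasal tray fully home, hook a fingertip behind the lip of the blue ear-specula tray and draw it all the way out to its stop, and switch the otoscope lamp on by pushing its chrome toggle over, away from you towards the back of the station. Push and hook without pinching the trays' lips, and leave the otoscope handle, the green jar and the cup of specula standing on the shelf where they are.

Things in the scene. Friction and masses are not known exactly. Their poses are not given: they have to be found in the camera images.
- station: Fixed station. Origin on the counter (z=0) under the middle of its shelf's front edge; x to the back (away from the robot), y left, z up. Shelf 280 wide, x 0 to 180, top at 70, underside 62. Base plate 12 thick, x -70 to 192, y -140 to 235; grey back panel 130 high at x 180. Two trays slide under the shelf, middles at y +65 and -65 (which is where varies); lamp toggle at x -30, y 200. All mm.
- ear_tray_lip (a point): Middle of the top edge of the blue ear tray's front lip, 50 mm above the counter; axes as the station's. Lip: upright wall 6 mm thick (x, centred here), 110 mm wide (y), 36 mm high. Behind it an open trough, floor 18 mm above the counter, clear for 60 mm back to a divider 18 mm high and the white specula; side walls 18 mm high. Tray home: lip's back face is 56 mm in front of the shelf's edge.
- ear_tray (a joint): How far the blue tray is drawn out towards the station's front (-x), m: 0 home, 0.110 at its outer stop. It starts nearly home, slides level, stays where it is left, and takes about 1.5 N to move.
- nasal_tray_lip (a point): Middle of the top edge of the front lip of the orange nasal tray, which holds a steel nasal speculum; same shape, sizes and axes as the blue tray's.
- nasal_tray (a joint): How far the orange tray is drawn out, m: 0 fully home, 0.110 at its outer stop. It starts partly out; it also stays where it is left and takes about 1.5 N to move.
- lamp_toggle (a joint): Angle of the chrome toggle, rad: 0 off, leaning 0.5 rad to the station's front (-x); 1.0 on, leaning 0.5 rad to the back (+x). It stays where it is left.
- lamp_toggle_tip (a point): Centre of the 26 mm chrome ball on the end of the toggle; its stem is 10 mm thick. It swings about a level pivot along the station's y, 50 mm below the ball's centre when upright and 34 mm above the counter. The fixed base block is 70 (x) by 50 (y) mm, its top 37 mm above the counter, pivot cheeks to 47 mm. The ball needs about 1.2 N.
- handle: Black otoscope handle standing loose on the shelf, 32 mm across, 100 mm high; origin at the centre of its underside, z up. To be left alone.
- tip_jar: Green glass tip jar with a steel cap standing loose on the shelf, 52 mm across, 75 mm high; origin at the centre of its underside. To be left alone.
- cup: Clear cup of white specula standing loose on the shelf, 54 mm across, 56 mm high; origin at the centre of its underside. To be left alone.

How it is judged:
By the outcome, as a careful person would: the job done as asked, in the order asked, and still so for the second after the job is handed in, with the robot touching nothing.
It also fails if it takes over 56 s, if anything falls off the work surface, if the arm or the gripper's body presses on something with over 40 N, if the wrist force passes 120 N, or if a joint passes its speed limit or range.

### The arm

A 6-joint arm with a two-finger parallel gripper is mounted at the origin on the work surface. World frame = base frame: x ahead of the robot, y to its left, z up, the work surface at z = 0. Lengths are in m, angles in rad, forces in N, time in s.
With the tool pointing down it reaches from about 0.225 to 0.875 m from the base axis. Payload 3.4 kg.
Tool frame: the origin (TCP) lies between the finger pads; the fingertips stand 14 mm ahead of it and the grasp point (between the pads) lies 5 mm behind it; z points along the fingers, y is the direction in which the jaws open and shut (so a half turn about z gives the same grasp; the last joint's range is limited). The gripper opens to 85 mm and grips with 20 to 120 N. Pads are 22 mm wide; open, the fingers measure 114 mm over their backs; the gripper's body (76 mm by 85 mm) begins 54 mm behind the grasp point. The pads swing forward as they close: fully open they stand 13 mm farther back than shut.
Start: joints at [-1.406, 0.276, 1.505, -0, 1.361, -0.121], TCP at [0.162, -0.552, 0.245] pointing down, gripper open.
Joint ranges: [-2.89, 2.89], [-0.75, 2.08], [0.22, 2.7], [-1.18, 4.32], [0.11, 2.71], [-2.7, 2.7]. Speed limits (rad/s): [2.57, 2.57, 3.14, 3.14, 3.14, 3.14].

### API

Orientations are given as a unit quaternion [w, x, y, z].
In Python, from rig import manip, get_image, job gives the robot as it stands. The module is installed in compiled form; this text tells all that it offers.
- The arm moves only by the tool step_arm, never from a script. Its argument "moves" is one flat list of numbers, 5 for each row, row after row: the shift along the tool's x, y, z as a fraction of full scale, then the turn about the tool's z as a fraction of full scale, then the gripper's target within -1 to 1 (shut at 1, half-way at 0, fully open at -1). In form: [dx, dy, dz, twist, hand, dx, dy, dz, twist, hand, ...]. A call has 1 to 5 rows; each row is the pose to reach, as a shift and turn from the pose commanded when the call began, along the tool's axes at that moment, turning the shorter way round; what a row does not reach only later rows make up. Full scale, the value 1, is 500 mm for a shift and pi rad for a turn. A row lasts 1/10 s, in which the tool goes at most 50 mm and 8.59 degrees, less where a joint would pass 70% of its speed; a pose out of reach is approached as far as the arm can. A call with a number of a shift or a turn outside -1 to 1 is refused whole. A call with a gripper value outside its range is refused whole. The fingers move at their own pace and stop on an object; "force" is the grip in N (left out, the last holds). Time passes only in rows, so rows that repeat a pose let the fingers close. It gives the time, the measured TCP pose, the force and the opening at its end, in the units of the state.
- manip.get_state(): the state, without advancing time (a new reading comes with each control period).
- get_image(name): name is "scene" or "top"; returns a dict with "frame" (420x560x3 uint8, blue, green, red), "fx", "fy", "cx", "cy" (pixels), "k1" (the pictures are not rectified: a ray, as slopes to the right and down, at radius r is drawn at 1 + k1 r^2 times it, then the intrinsics apply), "rvec" (rotation vector, rad) and "tvec" (3), from world to camera coordinates, as OpenCV has them. Camera axes: x right, y down, z forward; pixel columns grow to the right and rows downward; lengths in m; the calibration is good to about 2 mm. A picture is of the moment at which its call begins. There is no depth.
- job.sign_off(): hands the job in, once; it reports no verdict.
The state is a dict: "clock": time; "qpos": joint angles; "qd": joint speeds; "effort": joint torques, N m; "position": TCP position; "ee_rot": TCP orientation; "contact_force": force on the tool from outside, world axes, zero at the start; "moment": the same for the moment, N m; "width": finger opening in m.
Only numpy, scipy, OpenCV 4.12 (cv2) and the standard library are available. Lean on these libraries where they do the work, as an engineer would, in place of code of your own. Each camera call takes 0.05 s, during which the arm holds its last target. There are 200 camera calls.

## Working session

There is one attempt and no reset: what is moved stays moved. The work goes in short steps, Python scripts to look and compute and a tool call to move; the robot and the scene stay as the last step left them, time stands still between calls to the robot, and variables do not carry over. Pictures are saved under pics/ and viewed, about 8 in all and at most 12, crops included, and the job is handed in when it is done.

Besides the shell and the picture viewer there is one more tool, called after ">>>" by a JSON object that holds its "name" and its "arguments", one argument or row to a line. step_arm: Moves the arm, as the interface text tells. Its arguments: {"type":"object","properties":{"moves":{"type":"array","items":{"type":"number","minimum":-1,"maximum":1}},"force":{"type":"number"}},"required":["moves"]}

```bash
mkdir -p pics; python3 - <<'E'
from rig import manip,get_image
import cv2
for n in("scene","top"):
    d=get_image(n);cv2.imwrite(f"pics/{n}0.png",d["frame"])
    print({k:v for k,v in d.items() if k!="frame"})
s=manip.get_state();print(s)
E
```

```text
{'fx': 406.50379515285925, 'fy': 406.50379515285925, 'cx': 280.43470723325237, 'cy': 202.66420796338022, 'k1': -0.057049966516092974, 'rvec': array([ 0.90949576,  2.24288578, -1.31586269]), 'tvec': array([ 0.44885085, -0.16224999,  1.12720734])}
{'fx': 519.5151253272829, 'fy': 519.5151253272829, 'cx': 269.99423206405686, 'cy': 206.11070476193188, 'k1': -0.1719504446170868, 'rvec': array([ 2.15399609, -2.16296011,  0.10588648]), 'tvec': array([0.05129085, 0.67586168, 0.75963594])}
{'clock': 0.1, 'qpos': array([-1.40600366e+00,  2.76496857e-01,  1.50603499e+00,  7.65067307e-06,
        1.36073045e+00, -1.21025566e-01]), 'qd': array([-4.34682361e-04, -1.98851916e-03, -4.14275875e-03, -1.35546625e-05,
       -2.76403178e-03, -2.97261738e-04]), 'effort': array([ 9.89591063e-04, -4.17699945e+01, -2.46404850e+01, -3.32944173e-04,
        5.84251306e-03, -1.28838150e-05]), 'position': array([ 0.16202168, -0.55120544,  0.24453478]), 'ee_rot': array([-8.34702417e-04,  9.89805628e-01,  1.42422334e-01, -1.45276969e-05]), 'contact_force': array([ 0.05954645,  0.25803357, -0.05271967]), 'moment': array([-0.00752361, -0.05695889, -0.02297792]), 'width': 0.08549890893738857}
```

View pics/scene0.png

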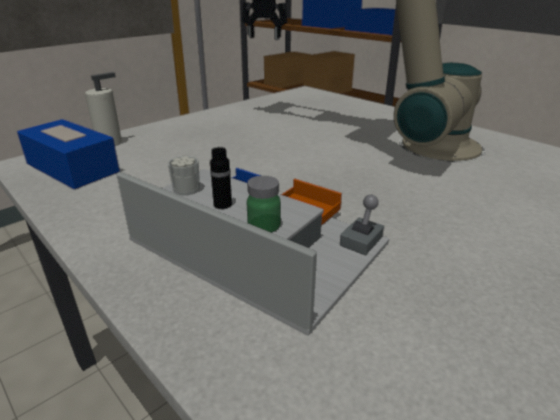

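View pics/top0.png

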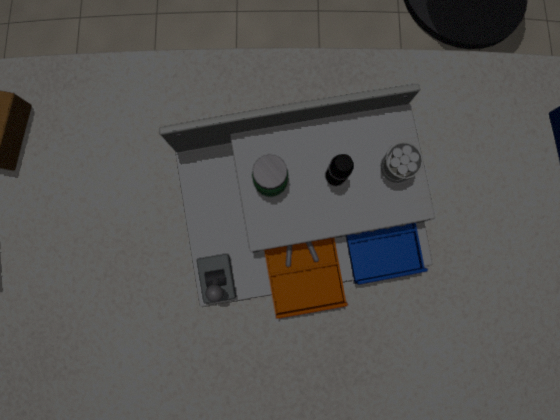

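The scene view shows the station from behind, with the toggle ball at (371,202). In the top view the shelf's front corners are near (252,248) and (431,214), the orange lip's bottom edge runs (274,317)–(346,305), the blue lip's (355,283)–(425,271), and the toggle ball is near (215,293).

```bash
cat > h.py <<'E'
import numpy as np,cv2
from rig import manip,get_image,job
def ray(d,px):
    K=np.array([[d["fx"],0,d["cx"]],[0,d["fy"],d["cy"]],[0,0,1]])
    # r_d = r(1+k1 r^2)
    u=cv2.undistortPoints(np.array([[px]],float),K,np.array([d["k1"],0,0,0.]))[0,0]
    R=cv2.Rodrigues(np.array(d["rvec"]))[0]
    return -R.T@d["tvec"], R.T@np.array([u[0],u[1],1])
def onz(d,px,z):
    c,v=ray(d,px); return c+v*(z-c[2])/v[2]
def proj(d,P):
    K=np.array([[d["fx"],0,d["cx"]],[0,d["fy"],d["cy"]],[0,0,1]])
    return cv2.projectPoints(np.array(P,float).reshape(-1,1,3),np.array(d["rvec"]),np.array(d["tvec"]),K,np.array([d["k1"],0,0,0.]))[0][:,0]
def masks(f):
    h=cv2.cvtColor(f,cv2.COLOR_BGR2HSV)
    return {"orange":cv2.inRange(h,(3,150,60),(20,255,255)),"blue":cv2.inRange(h,(105,150,50),(125,255,255))}
E
python3 - <<'E'
from h import *
np.set_printoptions(precision=4,suppress=True)
d=get_image("top");f=d["frame"]
print("cam",ray(d,(280,210))[0])
for n,m in masks(f).items():
    cs,_=cv2.findContours(m,cv2.RETR_EXTERNAL,cv2.CHAIN_APPROX_SIMPLE)
    cs=[c for c in cs if cv2.contourArea(c)>500 and c[:,0,0].mean()<500]
    for c in cs:
        b=cv2.boxPoints(cv2.minAreaRect(c));print(n,cv2.contourArea(c));
        for p in b: print(p,onz(d,p,.05))
for p in[(252,248),(431,214),(232,136),(416,104)]: print("shelf",p,onz(d,p,.07))
for p in[(215,293)]: print("ball",onz(d,p,.078))
cv2.imwrite("pics/top1.png",cv2.resize(f[190:330,180:440],None,fx=3,fy=3,interpolation=cv2.INTER_CUBIC))
E
```

```text
cam [0.588  0.0386 0.8302]
orange 4473.5
[263.9128 249.8389] [0.6088 0.0577 0.05  ]
[334.4229 237.396 ] [ 0.6269 -0.0484  0.05  ]
[346.5134 305.9094] [ 0.5244 -0.0653  0.05  ]
[276.0034 318.3524] [0.5067 0.04   0.05  ]
blue 3290.0
[346.3585 235.2453] [ 0.63   -0.0665  0.05  ]
[417.1812 221.9661] [ 0.6493 -0.1757  0.05  ]
[426.3962 271.1132] [ 0.5746 -0.188   0.05  ]
[355.5736 284.3925] [ 0.5563 -0.0793  0.05  ]
shelf (252, 248) [0.611  0.0746 0.07  ]
shelf (431, 214) [ 0.6595 -0.1917  0.07  ]
shelf (232, 136) [0.7788 0.1048 0.07  ]
shelf (416, 104) [ 0.8289 -0.1763  0.07  ]
ball [0.5459 0.1277 0.078 ]
```

View pics/top1.png

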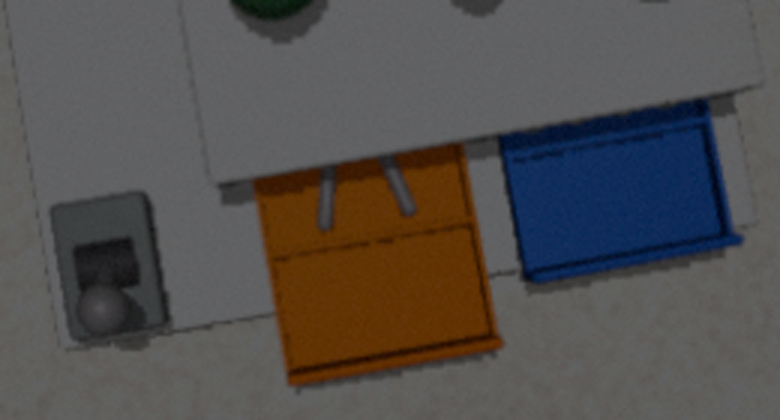

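The crop shows the lip front edges clearly: orange (290,384)–(501,346) and blue (525,281)–(740,240) in crop pixels. The station's yaw comes to about 0.167 rad, with orange about 43 mm out and blue about 13 mm out. I'll move in front of the orange lip with the fingers shut and squared to the station.

>>> {"name": "step_arm", "arguments": {
  "moves": [0.9,-0.844,0,0.038,1,0.9,-0.844,0,0.038,1,0.9,-0.844,0,0.038,1,0.9,-0.844,0,0.038,1,0.9,-0.844,0,0.038,1]
}}

```text
clock: 0.65
position: [0.2894, -0.3343, 0.2451]
ee_rot: [-0.0, 0.997, 0.083, 0.0]
contact_force: [1.2, 0.3, -0.1]
width: 0.0121
```

```bash
cat >> h.py <<'E'
from scipy.spatial.transform import Rotation as Ro
YAW=.167
def st():
    s=manip.get_state();q=s["ee_rot"];R=Ro.from_quat([q[1],q[2],q[3],q[0]]).as_matrix();return s,R
def to(t,yaw=YAW):
    "fractions dx,dy,dz,twist to world TCP target"
    s,R=st();v=R.T@(np.array(t)-s["position"])/.5
    print("pos",s["position"].round(4),"F",s["contact_force"].round(2),"yaw",np.arctan2(R[1,0],R[0,0]).round(4),"t",s["clock"],"w",s["width"].round(4),"move",v.round(4),"tw",((np.arctan2(R[1,0],R[0,0])-yaw)/np.pi).round(4))
E
python3 - <<'E'
from h import *
to((.475,-.0195,.245))
np.set_printoptions(precision=4,suppress=True)
d=get_image("top")
a,b=onz(d,(252.3,250.5),.07),onz(d,(434,218),.07)
print(a,b,np.linalg.norm(a-b),np.arctan2((b-a)[0],-(b-a)[1]))
O=(a+b)/2;ex=np.array([np.cos(YAW),np.sin(YAW)]);ey=np.array([-ex[1],ex[0]])
for n,p in(("or",(.5156,-.0127)),("bl",(.5655,-.1337)),("ball",(.5459,.1277))):
    v=np.array(p)-O[:2];print(n,v@ex,v@ey)
E
```

```text
Traceback (most recent call last):
  File "h.py", line 24, in to
    print("pos",s["position"].round(4),"F",s["contact_force"].round(2),"yaw",np.arctan2(R[1,0],R[0,0]).round(4),"t",s["clock"],"w",s["width"].round(4),"move",v.round(4),"tw",((np.arctan2(R[1,0],R[0,0])-yaw)/np.pi).round(4))
                                                                                                                                   ^^^^^^^^^^^^^^^^
AttributeError: 'float' object has no attribute 'round'
```

```bash
sed -i 's/s\["width"\].round(4)/round(s["width"],4)/' h.py
python3 - <<'E'
from h import *
np.set_printoptions(precision=4,suppress=True)
to((.475,-.0195,.245))
d=get_image("top")
a,b=onz(d,(252.3,250.5),.07),onz(d,(434,218),.07)
print(a,b,np.linalg.norm(a-b),np.arctan2((b-a)[0],-(b-a)[1]))
O=(a+b)/2;ex=np.array([np.cos(YAW),np.sin(YAW)]);ey=np.array([-ex[1],ex[0]])
print(O)
for n,p in(("or",(.5156,-.0127)),("bl",(.5655,-.1337)),("ball",(.5459,.1277))):
    v=np.array(p)-O[:2];print(n,v@ex,v@ey)
E
```

```text
pos [ 0.2894 -0.3343  0.2451] F [ 1.23  0.28 -0.1 ] yaw 0.1655 t 0.65 w 0.0121 move [ 0.47   -0.5598  0.0004] tw -0.0005
[0.6073 0.0742 0.07  ] [ 0.6535 -0.1961  0.07  ] 0.27418224845867545 0.16907831224612974
[ 0.6304 -0.061   0.07  ]
or -0.1051915806489362 0.06668455508176314
bl -0.0760990009170261 -0.0609266975746639
ball -0.05197515070494827 0.20009468057460808
```

>>> {"name": "step_arm", "arguments": {
  "moves": [0.47,-0.56,0,0,1,0.47,-0.56,0,0,1,0.47,-0.56,0,0,1,0.47,-0.56,0,0,1,0.47,-0.56,0,0,1]
}}

```text
clock: 1.2
position: [0.4162, -0.1191, 0.2454]
ee_rot: [0.0, 0.997, 0.083, 0.0]
contact_force: [0.9, -1.6, -0.3]
width: 0.0001
```

```bash
python3 - <<'E'
from h import *
to((.475,-.0195,.044))
E
```

```text
pos [ 0.4162 -0.1191  0.2454] F [ 0.94 -1.6  -0.32] yaw 0.1662 t 1.2 w 0.0001 move [ 0.1488 -0.1772  0.4027] tw -0.0003
```

>>> {"name": "step_arm", "arguments": {
  "moves": [0.149,-0.177,0,0,1,0.149,-0.177,0.05,0,1,0.149,-0.177,0.4,0,1,0.149,-0.177,0.4,0,1,0.149,-0.177,0.4,0,1]
}}

```text
clock: 1.7
position: [0.4731, -0.0235, 0.077]
ee_rot: [0.0, 0.996, 0.084, 0.001]
contact_force: [0.4, 0.1, 0.1]
width: -0.0001
```

>>> {"name": "step_arm", "arguments": {
  "moves": [0,0,0,0,1,0,0,0,0,1]
}}

```text
clock: 1.9
position: [0.4726, -0.0243, 0.0784]
ee_rot: [-0.0, 0.997, 0.083, -0.001]
contact_force: [0.6, 0.2, 0.1]
width: 0.0001
```

```bash
python3 - <<'E'
from h import *
to((.475,-.0195,.044))
E
```

```text
pos [ 0.4726 -0.0243  0.0784] F [0.62 0.22 0.1 ] yaw 0.1667 t 1.9 w 0.0001 move [ 0.0064 -0.0086  0.0687] tw -0.0001
```

>>> {"name": "step_arm", "arguments": {
  "moves": [0,-0.009,0.069,0,1,0,-0.009,0.069,0,1,0.02,-0.009,0.069,0,1,0.04,-0.009,0.069,0,1,0.05,-0.009,0.069,0,1]
}}

```text
clock: 2.4
position: [0.5001, -0.016, 0.046]
ee_rot: [0.001, 0.997, 0.083, 0.003]
contact_force: [0.4, 0.2, -0.6]
width: -0.0
```

>>> {"name": "step_arm", "arguments": {
  "moves": [0.01,0,0,0,1,0.02,0,0,0,1,0.03,0,0,0,1,0.04,0,0,0,1,0.05,0,0,0,1]
}}

```text
clock: 2.9
position: [0.5212, -0.0112, 0.0437]
ee_rot: [-0.0, 0.997, 0.083, -0.0]
contact_force: [-1.2, -0.3, 2.0]
width: 0.0
```

```bash
cat >> h.py <<'E'
O=np.array([.6304,-.061]);ex=np.array([np.cos(YAW),np.sin(YAW)]);ey=np.array([-ex[1],ex[0]])
def sta():
    s,_=st();v=s["position"][:2]-O
    print("station xy",(v@ex).round(4),(v@ey).round(4),"z",s["position"][2].round(4),"F",s["contact_force"].round(2),"t",s["clock"])
E
python3 -c "
from h import *
sta()"
```

```text
station xy -0.0994 0.0673 z 0.0437 F [-1.18 -0.3   1.97] t 2.9
```

>>> {"name": "step_arm", "arguments": {
  "moves": [0.008,0,0,0,1,0.016,0,0,0,1,0.024,0,0,0,1,0.032,0,0,0,1,0.04,0,0,0,1]
}}

```text
clock: 3.4
position: [0.5411, -0.0078, 0.0437]
ee_rot: [-0.0, 0.997, 0.083, -0.0]
contact_force: [-2.2, 0.4, 0.1]
width: -0.0
```

>>> {"name": "step_arm", "arguments": {
  "moves": [0.002,0,0,0,1,0.004,0,0,0,1,0.006,0,0,0,1,0.008,0,0,0,1,0.01,0,0,0,1]
}}

```text
clock: 3.9
position: [0.5446, -0.0075, 0.0437]
ee_rot: [0.0, 0.997, 0.083, -0.001]
contact_force: [-5.6, -1.3, 3.2]
width: -0.0
```

```bash
python3 -c "
from h import *
sta()"
```

```text
station xy -0.0757 0.0671 z 0.0437 F [-5.61 -1.31  3.2 ] t 3.9
```

Force is rising at about the predicted home position. I'll press a little further in small steps.

>>> {"name": "step_arm", "arguments": {
  "moves": [0.002,0,0,0,1,0.004,0,0,0,1,0.004,0,0,0,1,0.004,0,0,0,1]
}}

```text
clock: 4.3
position: [0.5446, -0.0074, 0.0437]
ee_rot: [0.0, 0.996, 0.084, -0.003]
contact_force: [-8.4, -1.9, 6.2]
width: 0.0003
```

>>> {"name": "step_arm", "arguments": {
  "moves": [0.002,0,0,0,1,0.004,0,0,0,1,0.004,0,0,0,1,0.004,0,0,0,1]
}}

```text
clock: 4.7
position: [0.5447, -0.0074, 0.0437]
ee_rot: [0.0, 0.996, 0.084, -0.005]
contact_force: [-11.5, -2.9, 9.2]
width: 0.0001
```

```bash
python3 -c "
from h import *
sta()"
```

```text
station xy -0.0756 0.0671 z 0.0437 F [-11.49  -2.92   9.25] t 4.7
```

>>> {"name": "step_arm", "arguments": {
  "moves": [-0.04,0,0,0,1,-0.08,0,0,0,1,-0.08,0,-0.1,0,1,-0.08,0,-0.15,0,1,-0.08,0,-0.15,0,1]
}}

```text
clock: 5.2
position: [0.5147, -0.014, 0.1231]
ee_rot: [0.002, 0.997, 0.083, 0.006]
contact_force: [0.7, -0.4, -0.4]
width: 0.0
```

>>> {"name": "step_arm", "arguments": {
  "moves": [0,0.26,0,0,1,0,0.26,0,0,1,0,0.26,0,0,1,0.1,0.26,0,0,1,0.1,0.26,0,0,1]
}}

```text
clock: 5.7
position: [0.5876, -0.1352, 0.1182]
ee_rot: [0.001, 0.997, 0.082, 0.004]
contact_force: [-1.3, -0.6, 0.1]
width: 0.0003
```

```bash
python3 - <<'E'
from h import *
np.set_printoptions(precision=4,suppress=True)
sta()
p=O+ex*-.045+ey*-.063
to((p[0],p[1],.043))
d=get_image("top");f=d["frame"];cv2.imwrite("pics/top2.png",cv2.resize(f[190:330,180:440],None,fx=3,fy=3,interpolation=cv2.INTER_CUBIC))
E
```

```text
station xy -0.0545 -0.066 z 0.1182 F [-1.32 -0.65  0.09] t 5.7
pos [ 0.5876 -0.1352  0.1182] F [-1.32 -0.65  0.09] yaw 0.1646 t 5.7 w 0.0003 move [ 0.0179 -0.0065  0.1506] tw -0.0008
```

View pics/top2.png

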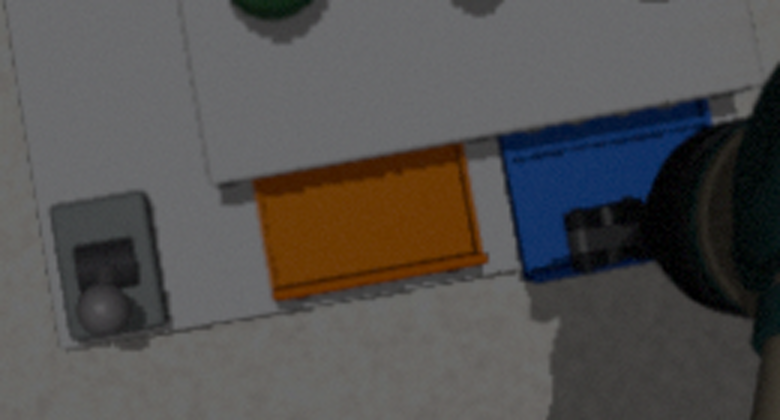

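Orange is now home: its lip sits at (275,300)–(487,260) in crop pixels, about 14 mm behind the blue lip's line. Next I lower the shut fingers into the blue trough.

>>> {"name": "step_arm", "arguments": {
  "moves": [0.02,-0.006,0,0,1,0.02,-0.006,0.04,0,1,0.02,-0.006,0.08,0,1,0.02,-0.006,0.11,0,1,0.02,-0.006,0.13,0,1]
}}

```text
clock: 6.25
position: [0.5896, -0.1274, 0.0525]
ee_rot: [-0.0, 0.997, 0.084, -0.001]
contact_force: [-1.0, 0.3, -0.4]
width: 0.0001
```

>>> {"name": "step_arm", "arguments": {
  "moves": [0,0,0.01,0,1,0,0,0.02,0,1,0,0,0.02,0,1]
}}

```text
clock: 6.55
position: [0.5905, -0.1284, 0.0437]
ee_rot: [0.0, 0.997, 0.083, -0.0]
contact_force: [0.2, -0.1, -0.1]
width: 0.0002
```

```bash
python3 -c "
from h import *
sta()"
```

```text
station xy -0.0505 -0.0598 z 0.0437 F [ 0.21 -0.13 -0.1 ] t 6.55
```

>>> {"name": "step_arm", "arguments": {
  "moves": [-0.012,0,0,0,1,-0.024,0,0,0,1,-0.04,0,0,0,1,-0.06,0,0,0,1,-0.08,0,0,0,1]
}}

```text
clock: 7.05
position: [0.551, -0.1355, 0.0444]
ee_rot: [0.0, 0.997, 0.083, 0.001]
contact_force: [2.6, -0.0, 1.1]
width: 0.0002
```

>>> {"name": "step_arm", "arguments": {
  "moves": [-0.02,0,0,0,1,-0.04,0,0,0,1,-0.06,0,0,0,1,-0.08,0,0,0,1,-0.09,0,0,0,1]
}}

```text
clock: 7.55
position: [0.5052, -0.1427, 0.0437]
ee_rot: [-0.0, 0.997, 0.083, -0.001]
contact_force: [2.2, -0.1, 0.7]
width: -0.0001
```

```bash
python3 -c "
from h import *
sta()"
```

```text
station xy -0.137 -0.0597 z 0.0437 F [ 2.22 -0.12  0.69] t 7.55
```

>>> {"name": "step_arm", "arguments": {
  "moves": [-0.006,0,0,0,1,-0.012,0,0,0,1,-0.018,0,0,0,1,-0.024,0,0,0,1,-0.03,0,0,0,1]
}}

```text
clock: 8.05
position: [0.4918, -0.1449, 0.0437]
ee_rot: [-0.0, 0.997, 0.083, -0.0]
contact_force: [0.6, -0.1, 0.5]
width: -0.0001
```

>>> {"name": "step_arm", "arguments": {
  "moves": [-0.003,0,0,0,1,-0.006,0,0,0,1,-0.009,0,0,0,1,-0.012,0,0,0,1,-0.012,0,0,0,1]
}}

```text
clock: 8.55
position: [0.4856, -0.146, 0.0437]
ee_rot: [-0.0, 0.997, 0.083, -0.0]
contact_force: [0.5, 0.4, 0.8]
width: 0.0001
```

```bash
python3 -c "
from h import *
sta()"
```

```text
station xy -0.1569 -0.0598 z 0.0437 F [0.53 0.38 0.83] t 8.55
```

>>> {"name": "step_arm", "arguments": {
  "moves": [-0.003,0,0,0,1,-0.006,0,0,0,1,-0.009,0,0,0,1,-0.012,0,0,0,1,-0.012,0,0,0,1]
}}

```text
clock: 9.05
position: [0.4852, -0.1462, 0.0439]
ee_rot: [-0.0, 0.997, 0.081, 0.005]
contact_force: [13.0, 7.0, -9.4]
width: -0.0003
```

```bash
python3 - <<'E'
from h import *
sta()
d=get_image("top");f=d["frame"];cv2.imwrite("pics/top3.png",cv2.resize(f[190:370,180:440],None,fx=3,fy=3,interpolation=cv2.INTER_CUBIC))
E
```

```text
station xy -0.1573 -0.0599 z 0.0439 F [13.01  7.05 -9.42] t 9.05
```

View pics/top3.png

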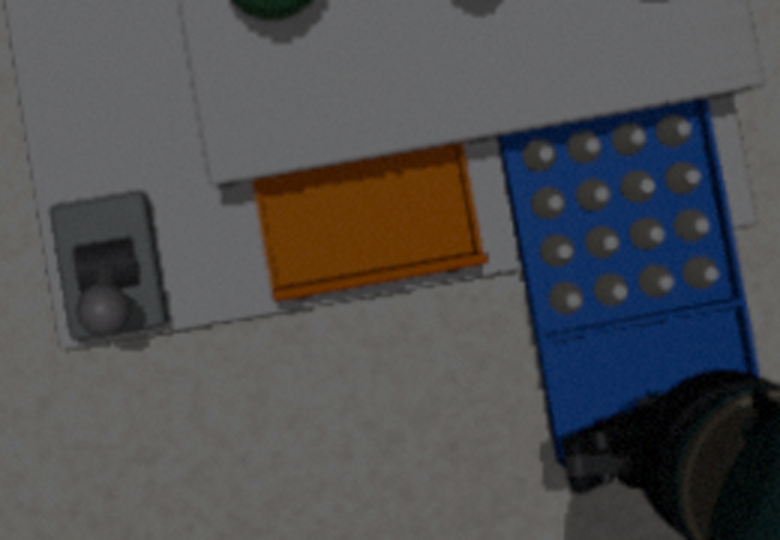

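Blue hit its stop, with force rising at −0.157, the predicted place, and the picture shows its trough and all four specula rows exposed. Next I free the finger, lift and cross to the toggle.

>>> {"name": "step_arm", "arguments": {
  "moves": [0.02,0,0,0,1,0.03,0,0,0,1,0.03,0,-0.08,0,1,0.03,0,-0.16,0,1,0.03,0,-0.18,0,1]
}}

```text
clock: 9.6
position: [0.4968, -0.1458, 0.1377]
ee_rot: [0.002, 0.997, 0.083, 0.003]
contact_force: [0.3, -1.3, -0.3]
width: 0.0002
```

>>> {"name": "step_arm", "arguments": {
  "moves": [0.08,-0.52,0,0,1,0.08,-0.52,0,0,1,0.08,-0.52,0,0,1,0.08,-0.52,0,0,1,0.08,-0.52,0,0,1]
}}

```text
clock: 10.1
position: [0.4904, 0.1067, 0.1334]
ee_rot: [0.0, 0.997, 0.083, -0.001]
contact_force: [1.3, -0.3, 0.7]
width: -0.0001
```

>>> {"name": "step_arm", "arguments": {
  "moves": [0,0,0,0,1,0,0,0,0,1]
}}

```text
clock: 10.3
position: [0.4906, 0.106, 0.1333]
ee_rot: [0.001, 0.996, 0.085, -0.001]
contact_force: [0.3, 0.2, -0.3]
width: -0.0001
```

```bash
python3 - <<'E'
from h import *
sta()
p=O+ex*-.108+ey*.2
to((p[0],p[1],.08))
d=get_image("scene");f=d["frame"];cv2.imwrite("pics/sc1.png",cv2.resize(f[120:300,110:410],None,fx=2.6,fy=2.6,interpolation=cv2.INTER_CUBIC))
E
```

```text
station xy -0.1101 0.1879 z 0.1333 F [ 0.29  0.21 -0.26] t 10.3
pos [0.4906 0.106  0.1333] F [ 0.29  0.21 -0.26] yaw 0.1699 t 10.3 w -0.0001 move [ 0.0045 -0.0242  0.1065] tw 0.0009
```

View pics/sc1.png

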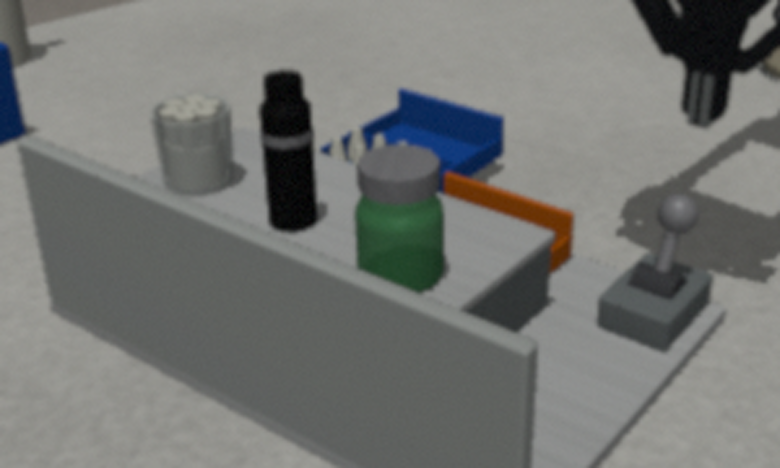

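The scene view shows blue out, orange in, the shelf items standing, and the toggle ball at (678,213) in the crop, still leaning to the front with the fingers in front of it. Now I lower the fingers and push it over.

>>> {"name": "step_arm", "arguments": {
  "moves": [0.004,-0.024,0.05,0,1,0.004,-0.024,0.1,0,1,0.004,-0.024,0.106,0,1,0.024,-0.024,0.106,0,1,0.044,-0.024,0.106,0,1]
}}

```text
clock: 10.85
position: [0.5131, 0.1199, 0.0818]
ee_rot: [0.0, 0.997, 0.082, 0.001]
contact_force: [0.4, 0.1, -0.5]
width: 0.0002
```

>>> {"name": "step_arm", "arguments": {
  "moves": [0.012,0,0,0,1,0.024,0,0,0,1,0.036,0,0,0,1,0.048,0,0,0,1,0.06,0,0,0,1]
}}

```text
clock: 11.35
position: [0.5413, 0.1261, 0.0809]
ee_rot: [0.0, 0.997, 0.083, 0.0]
contact_force: [-2.3, 0.3, 2.0]
width: -0.0
```

```bash
python3 -c "
from h import *
sta()"
```

```text
station xy -0.0568 0.1993 z 0.0809 F [-2.26  0.29  2.  ] t 11.35
```

>>> {"name": "step_arm", "arguments": {
  "moves": [0.008,0,0,0,1,0.016,0,0,0,1,0.024,0,0,0,1,0.032,0,0,0,1,0.04,0,0,0,1]
}}

```text
clock: 11.85
position: [0.5605, 0.1292, 0.0805]
ee_rot: [0.0, 0.997, 0.083, -0.0]
contact_force: [-2.4, 1.4, -0.6]
width: -0.0001
```

>>> {"name": "step_arm", "arguments": {
  "moves": [0.003,0,0,0,1,0.006,0,0,0,1,0.009,0,0,0,1,0.012,0,0,0,1,0.012,0,0,0,1]
}}

```text
clock: 12.35
position: [0.5647, 0.1298, 0.0804]
ee_rot: [0.0, 0.997, 0.083, -0.002]
contact_force: [-5.0, -1.4, 0.4]
width: 0.0001
```

```bash
python3 -c "
from h import *
sta()"
```

```text
station xy -0.0331 0.1991 z 0.0804 F [-5.05 -1.37  0.44] t 12.35
```

>>> {"name": "step_arm", "arguments": {
  "moves": [0.002,0,0,0,1,0.004,0,0,0,1,0.006,0,0,0,1,0.006,0,0,0,1]
}}

```text
clock: 12.75
position: [0.5649, 0.1299, 0.0803]
ee_rot: [0.001, 0.997, 0.083, -0.005]
contact_force: [-9.7, -1.7, 4.2]
width: -0.0
```

>>> {"name": "step_arm", "arguments": {
  "moves": [-0.04,0,0,0,1,-0.08,0,0,0,1,-0.08,0,-0.1,0,1,-0.08,0,-0.2,0,1,-0.1,0,-0.24,0,1]
}}

```text
clock: 13.25
position: [0.525, 0.1229, 0.2064]
ee_rot: [-0.0, 0.997, 0.083, 0.007]
contact_force: [0.6, 0.4, 0.2]
width: -0.0
```

>>> {"name": "step_arm", "arguments": {
  "moves": [-0.2,0,0,0,1,-0.2,0,0,0,1,-0.2,0,0,0,1,-0.2,0,0,0,1,-0.2,0,0,0,1]
}}

```text
clock: 13.75
position: [0.4238, 0.106, 0.2018]
ee_rot: [0.0, 0.997, 0.083, 0.002]
contact_force: [-0.4, -1.5, -0.2]
width: -0.0
```

```bash
python3 - <<'E'
from h import *
np.set_printoptions(precision=4,suppress=True)
sta()
d=get_image("top");f=d["frame"];a=cv2.resize(f[80:370,160:450],(400,400),interpolation=cv2.INTER_CUBIC)
for n,m in masks(f).items():
    cs,_=cv2.findContours(m,cv2.RETR_EXTERNAL,cv2.CHAIN_APPROX_SIMPLE)
    for c in cs:
        if cv2.contourArea(c)>500 and c[:,0,0].mean()<500:
            b=cv2.boxPoints(cv2.minAreaRect(c));P=np.array([onz(d,p,.05)[:2]-O for p in b]);print(n,(P@ex).round(4),(P@ey).round(4))
f=get_image("scene")["frame"];b=cv2.resize(f[130:270,270:410],(400,400),interpolation=cv2.INTER_CUBIC)
cv2.imwrite("pics/end.png",np.hstack([a,b]))
E
```

```text
station xy -0.176 0.199 z 0.2018 F [-0.38 -1.52 -0.22] t 13.75
orange [-0.0014 -0.001  -0.0624 -0.0626] [0.1206 0.0132 0.0134 0.1202]
blue [-0.0012 -0.0006 -0.1651 -0.1639] [-0.005  -0.1135 -0.1135 -0.006 ]
```

View pics/end.png

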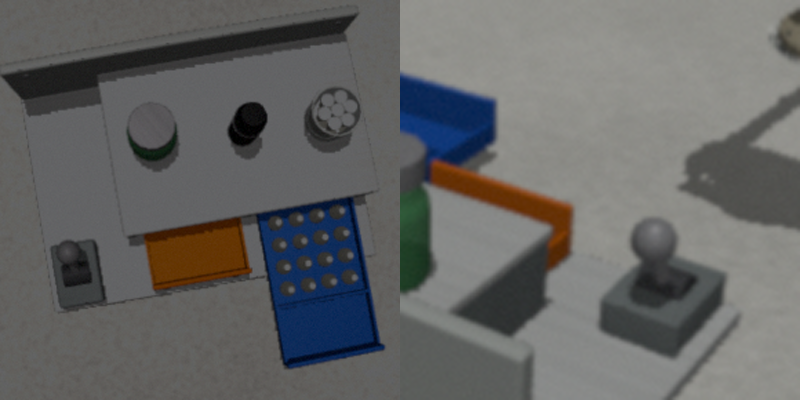

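```bash
python3 - <<'E'
from h import *
np.set_printoptions(precision=4,suppress=True)
d=get_image("top");f=d["frame"]
v=lambda p,z:((onz(d,p,z)[:2]-O)@ex,(onz(d,p,z)[:2]-O)@ey)
for p in[(365.2,345.4),(438.4,331.6)]: print(v(p,.05))
# predicted pixels of lip front top edge for travel 100/110
for t in(.10,.105,.11):
    print(t,proj(d,[[*(O+ex*(-.062-t)+ey*y),.05] for y in(-.01,-.12)]))
cv2.imwrite("pics/lip.png",cv2.resize(f[290:360,350:450],None,fx=8,fy=8,interpolation=cv2.INTER_NEAREST))
E
```

```text
(np.float64(-0.16839301240890528), np.float64(-0.004006856381853004))
(np.float64(-0.16942995427381455), np.float64(-0.11769858733759087))
0.1 [[368.3872 340.4564]
 [439.0132 326.4818]]
0.105 [[368.958  343.7414]
 [439.575  329.7247]]
0.11 [[369.5272 347.0242]
 [440.1339 332.9654]]
```

View pics/lip.png

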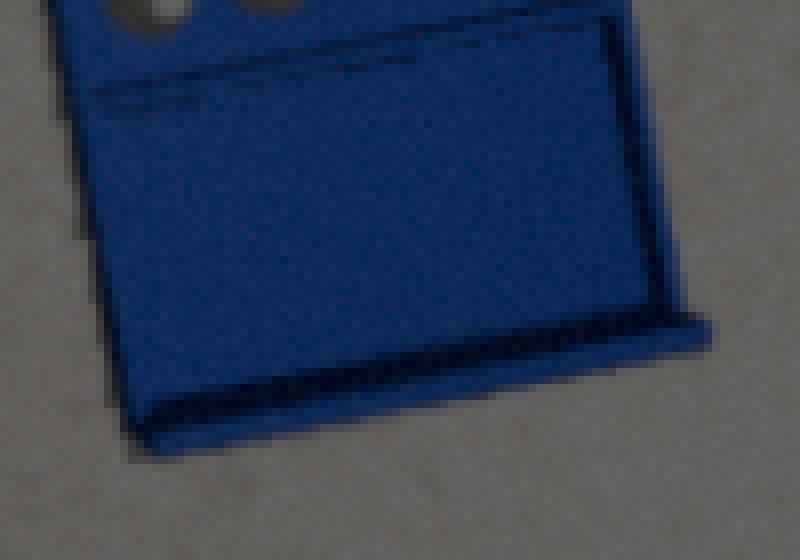

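The close crop puts the blue lip's front corners at about (369.4,347.7) and (439,333.8). The prediction for 110 mm of travel is (369.5,347.0) and (440.1,333.0), so the tray is at its stop. The previous picture shows the toggle leaning back, orange home and the shelf items standing.

```bash
python3 -c "
from rig import job
print(job.sign_off())"
```

```text
the job is handed in; nothing more can be done
None
```

I did the three actions in the order asked, in about 14 s of robot time, and handed the job in; the sign-off reports no verdict. The fingers stayed shut throughout, so no lip was pinched.

- **Orange nasal tray:** pushed home until it stopped moving, with about 12 N on the tool. The image puts its lip front at −62 mm, the home position.
- **Blue ear tray:** drawn out by its lip until it stopped, with about 16 N on the tool. A first colour-mask box fit read about 8 mm short. The lip corners in a close crop match the prediction for 110 mm of travel to about 1 pixel (roughly 1.5 mm), so I trusted those.
- **Lamp toggle:** pushed to the back until it stopped, with about 10 N on the tool, at the predicted end position. Both views show it leaning to the back.

In the last pictures the handle, jar and cup stand where they were. The arm was clear of everything when I handed in.

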